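# Line the containers up by height on the staging rail

### The arm

A 6-joint arm with a two-finger parallel gripper is mounted at the origin on a cart in front of the work surface, level with it; the furniture and walls round the work are solid. World frame = base frame: x ahead of the robot, y to its left, z up, the work surface at z = 0. Lengths are in m, angles in rad, forces in N, time in s.
With the tool pointing down it reaches from about 0.35 to 0.775 m from the base axis. Payload 7.3 kg.
Tool frame: the origin (TCP) lies between the finger pads; the fingertips stand 19 mm ahead of it and the grasp point (between the pads) is the TCP (manip.tips_ahead is the distance from the TCP to the fingertips, in m); z points along the fingers, y is the line along which they close (so a half turn about z gives the same grasp; the last joint's range is limited). The gripper opens to 92 mm and grips with 3 to 60 N. Pads are 19 mm wide; open, the fingers measure 130 mm over their backs; the gripper's body (75 mm by 190 mm) begins 47 mm behind the grasp point.
Start: joints at [0.997, 0.342, 1.524, -0, 1.275, -0.146], TCP at [0.218, 0.478, 0.246] pointing down, gripper open.
Joint ranges: [-2.53, 2.53], [-0.77, 2.02], [0.04, 2.7], [-1, 4.14], [0.28, 2.66], [-3.11, 3.11]. Speed limits (rad/s): [2.57, 2.57, 3.14, 3.14, 3.14, 3.14].

### API

Orientations are given as a unit quaternion [x, y, z, w].
In Python, from workcell import manip gives the robot as it stands.
- The arm moves only by the tool send_rows, never from a script. Its argument "commands" is a list of rows, each a list of 7 numbers: the shift along the tool's x, y, z in units of 50 mm (1.0 is 50 mm), then the turn, a rotation vector about the tool's x, y, z in units of 6 degrees (1.0 is 6 degrees), then the finger opening in mm, from 0 to 91.8. In form: [[dx, dy, dz, rx, ry, rz, fingers], ...]. A call has 1 to 10 rows; each row shifts and turns the commanded pose from where the row before left it, along the tool's axes as they then stand; what a row does not reach is not made up. A row lasts 1/10 s, in which the tool goes at most 50 mm and 8.59 degrees, less where a joint would pass 70% of its speed; a pose out of reach is approached as far as the arm can. A call is refused whole if a number of a shift passes 1 or a number of a turn 1, either way. A call with a gripper value outside its range is refused whole. The fingers move at their own pace and stop on an object; the grip force is fixed at half the most. Time passes only in rows, so rows that do not move let the fingers close. It gives the time, the measured TCP pose, the force, the opening and the grip force at its end, in the units of the state.
- manip.get_obs(): the state, without advancing time (a new reading comes with each control period).
- manip.get_image(name): name is "side" or "top"; returns a dict with "frame" (384x512x3 uint8, red, green, blue), "depth" (384x512 float32, m along the optical axis (not along the pixel's ray), 0 where there is no reading), "fx", "fy", "cx", "cy" (pixels), "R" (3x3) and "t" (3): a world point X has camera coordinates R X + t. Camera axes: x right, y down, z forward; pixel columns grow to the right and rows downward; lengths in m; the calibration is good to about 2 mm. A picture is of the moment at which its call begins.
- manip.hand_in(): hands the job in; it is judged then, once.
The state is a dict: "clock": time; "qpos": joint angles; "joint_velocities": joint speeds; "tau": joint torques, N m; "tcp_pos": TCP position; "ee_rot": TCP orientation; "ft_force": force on the tool from outside, world axes, zero at the start; "wrist_torque": the same for the moment, N m; "finger_gap": finger opening in m; "finger_force": force on a finger pad.
Only numpy, scipy, OpenCV 4.12 (cv2) and the standard library are available. Lean on these libraries where they do the work, as an engineer would, in place of code of your own. Each camera call takes 0.05 s, during which the arm holds its last target. There are 200 camera calls.

### The job

Line up the four containers (small amber bottle, test cartridge, capped sample tube, aluminium canister) on the staging rail for the stock check, in order of height: the shortest on the mark next to the upright post, the tallest on the mark farthest from it. Stand each one upright in the middle of its own round mark and let go; never let one fall over, and leave the specimen cup and the timer where they are.

Things in the scene. Friction and masses are not known exactly. Their poses are not given: they have to be found in the camera images.
- rail: Fixed flat grey-painted metal rail, 80 (x) x 400 (y) x 10 mm, with a lip 5 mm wide and 3 mm high along each long edge. Four round white marks with dark rims, 58 mm across, are inlaid flush in its top at y = -120, -40, +40 and +120 mm, x = 0 of its own frame. Origin: centre of its underside, on the desk; the top is at z = 10 mm; y runs along the rail, z up. A small foot stands at each end (y = +178 or -178 mm): start_post on one, end_plate on the other.
- start_post: Fixed steel post 12 mm thick with a black head 18 mm across, 50 mm high in all, on a 30 mm square foot, at one end of the rail (either end, at y = +178 or -178 mm of the rail). It shows the end where the row begins: the mark next to it is for the shortest container. Origin: centre of the foot's underside, on the rail's top.
- end_plate: Fixed 30 mm square steel plate, 13 mm high with its screw, without a post, at the other end of the rail. Origin: centre of its underside, on the rail's top.
- amber_bottle: Small amber reagent bottle with a white cap, 56 mm high, round body 28 mm across up to about 44 mm, the cap narrower. Stands upright on the desk. Origin: centre of its underside, z up. Loose, about 0.02 kg. The shortest.
- cartridge: Blue test cartridge, a box 32 (x) x 44 (y) mm at its foot, 30 x 42 mm over most of its height, 73 mm high. Stands upright on the desk. Origin: centre of its underside, z up. Loose, about 0.03 kg. The second shortest.
- sample_tube: Slim self-standing sample tube with a green screw cap, 102 mm high; body 15.6 mm across up to 88 mm, cap 19 mm across above that. Stands upright on the desk. Origin: centre of its underside, z up. Loose, about 0.02 kg. The second tallest.
- canister: Round aluminium canister, 127 mm high; straight body 44 mm across up to 102 mm, then a short shoulder and a black cap 35 mm across from 109 mm up. Stands upright on the desk. Origin: centre of its underside, z up. Loose, about 0.09 kg. The tallest.
- specimen_cup: White specimen cup with a white lid, 61 mm across, 62 mm high, on the desk behind the rail; a bystander to be left alone. Origin: centre of its underside.
- timer: White bench timer with a display and three keys, 34 x 68 x 63 mm high, on the desk behind the rail; a bystander to be left alone. Origin: centre of its underside.
Mind the look-alikes: they are no part of the job. Leave any yellow look-alike of the canister alone. What is shaped like the amber_bottle but pink is not meant.

How it is judged:
At the end, for the whole second after the job is handed in: From the mark next to the post: amber bottle, cartridge, sample tube, canister, each upright (0.1 rad) on the rail, centred within 13 mm along and across the rail on its mark, released and at rest; specimen cup and timer within 25 mm of their starts (x of amber_bottle in the frame of rail between -0.013 and 0.013 m and z of amber_bottle in the frame of rail between 0.006 and 0.014 m and angle between each of amber_bottle, cartridge, sample_tube, canister's own z axis and vertical below 0.1 rad and linear speed of each of amber_bottle, cartridge, sample_tube, canister below 0.02 m/s and x of cartridge in the frame of rail between -0.013 and 0.013 m and z of cartridge in the frame of rail between 0.006 and 0.014 m and x of sample_tube in the frame of rail between -0.013 and 0.013 m and z of sample_tube in the frame of rail between 0.006 and 0.014 m and x of canister in the frame of rail between -0.013 and 0.013 m and z of canister in the frame of rail between 0.006 and 0.014 m and ((y of start_post in the frame of rail above 0 m and y of amber_bottle in the frame of rail between 0.107 and 0.133 m and y of cartridge in the frame of rail between 0.027 and 0.053 m and y of sample_tube in the frame of rail between -0.053 and -0.027 m and y of canister in the frame of rail between -0.133 and -0.107 m) or (y of start_post in the frame of rail below 0 m and y of amber_bottle in the frame of rail between -0.133 and -0.107 m and y of cartridge in the frame of rail between -0.053 and -0.027 m and y of sample_tube in the frame of rail between 0.027 and 0.053 m and y of canister in the frame of rail between 0.107 and 0.133 m)) and not (distance of specimen_cup from where it was at the start of the episode above 0.025 m) and not (distance of timer from where it was at the start of the episode above 0.025 m)); the robot touches nothing.
It fails at once if a container is knocked over (tilted more than 0.8 rad) (angle between any of amber_bottle, cartridge, sample_tube, canister's own z axis and vertical above 0.8 rad).
It fails at once if the specimen cup or the timer is moved by more than 25 mm (distance of any of specimen_cup, timer from where it was at the start of the episode above 0.025 m).
It also fails if it takes over 112 s, if anything falls off the work surface, if the arm or the gripper's body presses on something with over 40 N, if the wrist force passes 120 N, or if a joint passes its speed limit or range.

## Working session

There is one attempt and no reset: what is moved stays moved. The work goes in short steps, Python scripts to look and compute and a tool call to move; the robot and the scene stay as the last step left them, time stands still between calls to the robot, and variables do not carry over. Pictures are saved under pics/ and viewed, at most 14 in all, crops included, and the job is handed in when it is done.

Besides the shell and the picture viewer there is one more tool, called after ">>>" as name(argument=value, ...), one argument or row to a line, values as JSON. send_rows: Moves the arm, as the interface text tells. Its arguments: {"type":"object","properties":{"commands":{"type":"array"}},"required":["commands"]}

```bash
mkdir -p pics; cat > snap.py <<'E'
import sys,cv2,numpy as np,pickle
from workcell import manip
for n in sys.argv[2:]:
    im=manip.get_image(n); pickle.dump(im,open(f'{n}.pkl','wb'))
    cv2.imwrite(f'pics/{sys.argv[1]}_{n}.png',im['frame'][...,::-1])
o=manip.get_obs(); print(o['clock'],o['tcp_pos'],o['ee_rot'],o['finger_gap'])
E
python3 snap.py a top side; python3 -c "
import pickle
for n in('top','side'):
    i=pickle.load(open(n+'.pkl','rb'));print(n,i['fx'],i['cx'],i['cy'],i['R'],i['t'],(-i['R'].T@i['t']))"
```

```text
0.1 [0.21760086 0.47740441 0.24512315] [ 2.12276990e-01  9.77209290e-01 -6.54280272e-04 -2.32703581e-04] 0.09167462846294083
top 409.2137833098173 251.9658084208504 185.597702986885 [[-0.01108027 -0.99988913 -0.00994757]
 [-0.99184849  0.01225298 -0.12683229]
 [ 0.12694012  0.00846115 -0.99187429]] [0.09920881 0.57825888 0.99010726] [0.44896013 0.08373497 1.05639073]
side 439.3038548563572 256.6775792132764 196.2776303378143 [[-0.85077679 -0.52509267  0.02136675]
 [-0.24263735  0.35641634 -0.90227186]
 [ 0.46616089 -0.77281633 -0.43063784]] [0.51026437 0.12865625 1.0154497 ] [-0.00802504  1.00683701  0.54247129]
```

View pics/a_top.png

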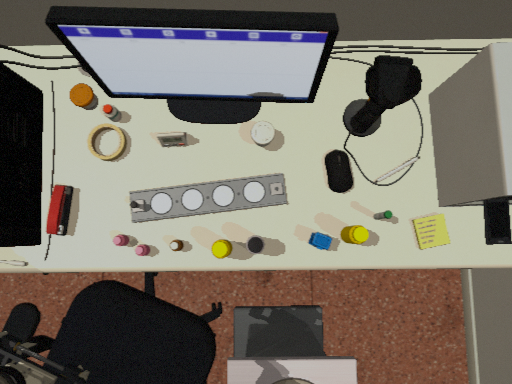

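View pics/a_side.png

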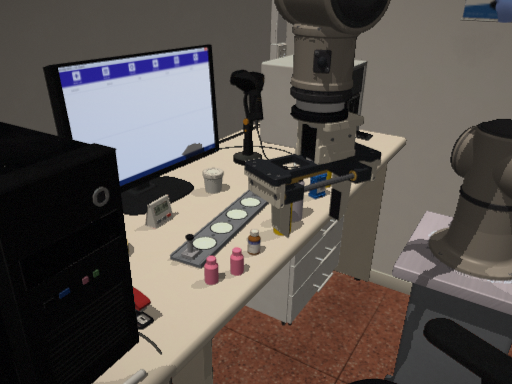

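The top view shows the post at the left end (138,205) = +y, with marks at (161,203), (192,199), (223,195) and (254,191).

Candidates:
- **Amber bottle:** (177,245). The pinks at (121,240) and (142,250) are look-alikes, and the orange jar at (82,95) and red-capped vial at (110,112) are other clutter.
- **Cartridge:** blue, (321,241).
- **Tube:** green cap, (384,215).
- **Canister:** dark cap, (256,244). The yellows at (221,249) and (355,235) are look-alikes.

Next I'll measure these and check one crop.

```bash
cat > meas.py <<'E'
import pickle,numpy as np,cv2
def cloud(i):
    h,w=i['depth'].shape; u,v=np.meshgrid(np.arange(w),np.arange(h)); d=i['depth']
    P=np.stack([(u-i['cx'])/i['fx']*d,(v-i['cy'])/i['fy']*d,d],-1)
    return (P-i['t'])@i['R']
def ray(i,u,v,z):
    d=i['R'].T@np.array([(u-i['cx'])/i['fx'],(v-i['cy'])/i['fy'],1]); c=-i['R'].T@i['t']
    return c+d*(z-c[2])/d[2]
E
python3 - <<'E'
from meas import *
i=pickle.load(open('top.pkl','rb')); f=i['frame']; P=cloud(i)
hsv=cv2.cvtColor(f,cv2.COLOR_RGB2HSV)
for n,(u,v),zt in [('amber',(177,245),.056),('cart',(321,241),.073),('tube',(384,215),.102),('can',(256,244),.127),('yel1',(221,249),.127),('yel2',(355,235),.127),('pink1',(121,240),.056),('pink2',(142,250),.056),('cup',(262,133),.062),('timer',(172,140),.063),('post',(138,205),.06)]:
    s=np.s_[v-22:v+23,u-22:u+23]; z=P[s][...,2]; q=P[s][(z>zt-.008)&(z<zt+.012)]
    vv,uu=np.nonzero((z>zt-.008)&(z<zt+.012))
    if len(q)==0: print(n,'none',z.max());continue
    b=P[s][z>.02]
    print(n,len(q),'top mean',q.mean(0).round(4),'mid',((q.max(0)+q.min(0))/2).round(4),'ext',np.ptp(q,0).round(3),'zmax',np.percentile(z,99).round(3),'px',(uu.mean()+u-22).round(1),(vv.mean()+v-22).round(1), 'body',b.min(0).round(3),b.max(0).round(3))
# marks: white blobs on rail
g=((f.min(-1)>130)&(abs(P[...,2]-.010)<.006)).astype(np.uint8); g[:175]=0;g[215:]=0;g[:,:145]=0;g[:,270:]=0
n,l,st,c=cv2.connectedComponentsWithStats(g)
for k in range(1,n):
    if st[k,4]>100: print('mark',st[k],c[k].round(1),ray(i,*c[k],.01).round(4))
# cartridge orientation
m=cv2.inRange(hsv,(95,120,40),(125,255,255)); m[:225]=0;m[260:]=0;m[:,:300]=0;m[:,340:]=0
q=P[(m>0)&(abs(P[...,2]-.073)<.006)][:,:2].astype(np.float32)
print('cart top rect',len(q),cv2.minAreaRect(q))
cr=lambda a,b,c,d,s:cv2.resize(f[a:b,c:d],None,fx=s,fy=s,interpolation=cv2.INTER_CUBIC)
cv2.imwrite('pics/crop1.png',cr(185,275,110,400,2.7)[...,::-1])
E
```

```text
amber 52 top mean [0.4336 0.2838 0.0561] mid [0.433  0.2843 0.0548] ext [0.017 0.017 0.01 ] zmax 0.057 px 173.6 245.2 body [0.421 0.084 0.021] [0.449 0.299 1.056]
cart 250 top mean [ 0.4406 -0.0708  0.0713] mid [ 0.4412 -0.0711  0.071 ] ext [0.041 0.048 0.012] zmax 0.076 px 321.0 240.7 body [ 0.421 -0.134  0.022] [0.469 0.084 1.056]
tube 59 top mean [ 0.5002 -0.221   0.1016] mid [ 0.4919 -0.1964  0.1003] ext [0.037 0.07  0.01 ] zmax 0.128 px 386.9 214.2 body [ 0.448 -0.231  0.022] [0.51  0.084 1.056]
can 184 top mean [0.4344 0.0876 0.1271] mid [0.4344 0.0875 0.1267] ext [0.033 0.034 0.009] zmax 0.129 px 254.4 244.5 body [0.414 0.068 0.1  ] [0.456 0.109 1.056]
yel1 187 top mean [0.4256 0.1674 0.1271] mid [0.4252 0.1674 0.1268] ext [0.031 0.032 0.008] zmax 0.129 px 218.9 248.8 body [0.404 0.084 0.021] [0.449 0.188 1.056]
yel2 195 top mean [ 0.4554 -0.1497  0.1267] mid [ 0.4552 -0.1499  0.1256] ext [0.032 0.034 0.012] zmax 0.129 px 359.8 233.9 body [ 0.434 -0.218  0.022] [0.507 0.084 1.056]
pink1 107 top mean [0.4354 0.3955 0.0556] mid [0.4354 0.3966 0.0551] ext [0.044 0.072 0.014] zmax
[... 405 characters left out ...]
 mean [0.7072 0.2966 0.0613] mid [0.708  0.2965 0.0615] ext [0.012 0.068 0.013] zmax 0.064 px 169.5 134.6 body [0.449 0.084 0.02 ] [0.722 0.33  1.056]
post 43 top mean [0.5345 0.3846 0.0599] mid [0.5346 0.3849 0.0587] ext [0.015 0.016 0.01 ] zmax 0.061 px 132.7 204.1 body [0.449 0.084 0.02 ] [0.548 0.398 1.056]
mark [244 182  21  20 334] [253.6 191.5] [0.5676 0.0886 0.01  ]
mark [ 145  184   82   31 1081] [177.8 200.5] [0.5467 0.2837 0.01  ]
mark [213 186  21  20 330] [222.9 195.3] [0.5586 0.1678 0.01  ]
mark [182 189  21  21 338] [191.9 199. ] [0.5499 0.2474 0.01  ]
cart top rect 224 ((0.4394337236881256, -0.07049164175987244), (0.04284640774130821, 0.034631919115781784), 71.15245819091797)
```

View pics/crop1.png

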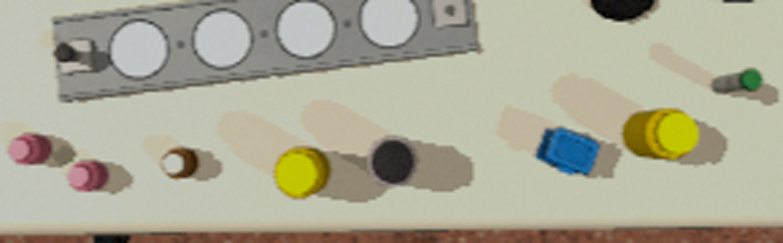

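The crop confirms the choices: amber bottle with white cap at crop (178,162), aluminium canister with black cap (392,160), blue cartridge (568,150), and green-capped tube (750,80). The pinks and yellows are look-alikes. All heights match the sizes given. I'll turn the tool so it closes across the rail, and refine the tube position.

```bash
cat > go.py <<'E'
import sys,numpy as np
from workcell import manip
from scipy.spatial.transform import Rotation as R
# usage: go.py x y z theta_deg(closing dir)
o=manip.get_obs(); r=R.from_quat(o['ee_rot']); M=r.as_matrix(); p=np.array(o['tcp_pos'])
th=np.degrees(np.arctan2(M[1,1],M[0,1])); x,y,z,t=map(float,sys.argv[1:5])
dt=(th-t+90)%180-90
print('t %.2f'%o['clock'],'tcp',p.round(4),'th %.1f'%th,'gap %.4f F %.1f'%(o['finger_gap'],np.max(o['finger_force'])),'tilt',M[:2,2].round(4))
print('units in present axes',(M.T@(np.array([x,y,z])-p)/.05).round(3),'turn z units %.2f'%(dt/6))
a=np.radians(t);N=np.array([[-np.sin(a),np.cos(a),0],[np.cos(a),np.sin(a),0],[0,0,-1]])
print('units after turn',(N@(np.array([x,y,z])-p)/.05).round(3))
E
python3 - <<'E'
from meas import *
i=pickle.load(open('top.pkl','rb')); P=cloud(i); hsv=cv2.cvtColor(i['frame'],cv2.COLOR_RGB2HSV)
m=cv2.inRange(hsv,(50,100,30),(85,255,255))>0
q=P[m&(abs(P[...,2]-.102)<.008)]; print(len(q),q.mean(0),q.min(0),q.max(0))
E
python3 go.py .4336 .2838 .12 6.4
```

```text
46 [ 0.50013218 -0.22238006  0.10220992] [ 0.4936339  -0.23036717  0.09681464] [ 0.50763217 -0.21356052  0.10530131]
t 0.10 tcp [0.2176 0.4774 0.2451] th 65.5 gap 0.0917 F 0.0 tilt [-0.0007 -0.0012]
units in present axes [-5.538 -1.727  2.504] turn z units 9.85
units after turn [-4.33   3.861  2.502]
```

>>> send_rows(
  commands=[
    [0,0,0,0,0,1,70],
    [0,0,0,0,0,1,70],
    [0,0,0,0,0,1,70],
    [0,0,0,0,0,1,70],
    [0,0,0,0,0,1,70],
    [0,0,0,0,0,1,70],
    [0,0,0,0,0,1,70],
    [0,0,0,0,0,1,70],
    [0,0,0,0,0,1,70],
    [0,0,0,0,0,0,70],
  ],
)

```text
clock: 1.1
tcp_pos: [0.2177, 0.4775, 0.2454]
ee_rot: [0.633, 0.774, -0.0, 0.0]
ft_force: [-0.4, -0.5, -0.4]
finger_gap: 0.0698
finger_force: 0.0
```

```bash
python3 go.py .4336 .2838 .12 6.4
```

```text
t 1.10 tcp [0.2177 0.4775 0.2454] th 11.4 gap 0.0698 F 0.0 tilt [-0.0004 -0.0007]
units in present axes [-4.653  3.465  2.508] turn z units 0.84
units after turn [-4.332  3.859  2.507]
```

>>> send_rows(
  commands=[
    [0,0,0,0,0,0.84,70],
    [-0.54,0.48,0.31,0,0,0,70],
    [-0.54,0.48,0.31,0,0,0,70],
    [-0.54,0.48,0.31,0,0,0,70],
    [-0.54,0.48,0.31,0,0,0,70],
    [-0.54,0.48,0.31,0,0,0,70],
    [-0.54,0.48,0.31,0,0,0,70],
    [-0.54,0.48,0.31,0,0,0,70],
    [-0.54,0.48,0.31,0,0,0,70],
    [0,0,0,0,0,0,70],
  ],
)

```text
clock: 2.1
tcp_pos: [0.4347, 0.2816, 0.1197]
ee_rot: [0.667, 0.745, -0.001, -0.0]
ft_force: [-0.6, 0.2, 0.6]
finger_gap: 0.0701
finger_force: 0.0
```

```bash
python3 go.py .4336 .2838 .032 6.4
```

```text
t 2.10 tcp [0.4347 0.2816 0.1197] th 6.4 gap 0.0701 F 0.0 tilt [-0.0022 -0.0019]
units in present axes [ 0.049 -0.012  1.753] turn z units -0.00
units after turn [ 0.046 -0.016  1.753]
```

>>> send_rows(
  commands=[
    [0.03,0,0.35,0,0,0,70],
    [0,0,0.35,0,0,0,70],
    [0,0,0.35,0,0,0,70],
    [0,0,0.35,0,0,0,70],
    [0,0,0.35,0,0,0,70],
    [0,0,0,0,0,0,35],
    [0,0,0,0,0,0,20],
    [0,0,0,0,0,0,15],
    [0,0,0,0,0,0,10],
    [0,0,0,0,0,0,5],
  ],
)

```text
clock: 3.1
tcp_pos: [0.433, 0.2864, 0.035]
ee_rot: [0.666, 0.746, 0.001, 0.0]
ft_force: [-0.2, -0.8, -0.3]
finger_gap: 0.0348
finger_force: 0.0
```

```bash
python3 go.py .4336 .2838 .032 6.4
```

```text
t 3.10 tcp [0.433  0.2864 0.035 ] th 6.5 gap 0.0348 F 0.0 tilt [0.0013 0.0007]
units in present axes [-0.052  0.006  0.059] turn z units 0.01
units after turn [-0.052  0.006  0.059]
```

>>> send_rows(
  commands=[
    [-0.04,0,0.08,0,0,0,30],
    [0,0,0,0,0,0,20],
    [0,0,0,0,0,0,10],
    [0,0,0,0,0,0,10],
    [0,0,0,0,0,0,10],
    [0,0,0,0,0,0,10],
  ],
)

```text
clock: 3.7
tcp_pos: [0.4329, 0.2842, 0.0302]
ee_rot: [0.666, 0.746, 0.0, -0.0]
ft_force: [-0.5, 0.6, -1.8]
finger_gap: 0.0271
finger_force: 30.0
```

```bash
python3 go.py .5411 .3267 .085 6.4
```

```text
t 3.70 tcp [0.4329 0.2842 0.0302] th 6.4 gap 0.0271 F 30.0 tilt [0.     0.0001]
units in present axes [ 0.602  2.246 -1.095] turn z units 0.01
units after turn [ 0.604  2.245 -1.095]
```

>>> send_rows(
  commands=[
    [0,0,-0.3,0,0,0,10],
    [0,0,-0.4,0,0,0,10],
    [0,0,-0.4,0,0,0,10],
    [0.1,0.3,0,0,0,0,10],
    [0.1,0.4,0,0,0,0,10],
    [0.1,0.4,0,0,0,0,10],
    [0.1,0.4,0,0,0,0,10],
    [0.1,0.4,0,0,0,0,10],
    [0.1,0.34,0,0,0,0,10],
    [0,0,0,0,0,0,10],
  ],
)

```text
clock: 4.7
tcp_pos: [0.5425, 0.327, 0.085]
ee_rot: [0.666, 0.746, 0.001, 0.0]
ft_force: [-0.4, -0.3, -0.4]
finger_gap: 0.027
finger_force: 30.0
```

>>> send_rows(
  commands=[
    [0,0,0,0,0,0,10],
    [0,0,0,0,0,0,10],
  ],
)

```text
clock: 4.9
tcp_pos: [0.5398, 0.3262, 0.085]
ee_rot: [0.666, 0.746, -0.001, -0.0]
ft_force: [0.4, 0.4, -0.9]
finger_gap: 0.0273
finger_force: 30.0
```

```bash
python3 go.py .5411 .3267 .041 6.4
```

```text
t 4.90 tcp [0.5398 0.3262 0.085 ] th 6.5 gap 0.0273 F 30.0 tilt [-0.0012 -0.0005]
units in present axes [0.007 0.028 0.881] turn z units 0.01
units after turn [0.007 0.027 0.881]
```

>>> send_rows(
  commands=[
    [0,0.02,0.3,0,0,0,10],
    [0,0,0.3,0,0,0,10],
    [0,0,0.2,0,0,0,10],
    [0,0,0.08,0,0,0,10],
    [0,0,0,0,0,0,10],
    [0,0,0,0,0,0,10],
  ],
)

```text
clock: 5.5
tcp_pos: [0.5418, 0.3266, 0.0409]
ee_rot: [0.666, 0.746, -0.0, -0.0]
ft_force: [-0.5, 0.6, -0.0]
finger_gap: 0.0272
finger_force: 30.0
```

```bash
python3 go.py .5411 .3267 .0405 6.4
```

```text
t 5.50 tcp [0.5418 0.3266 0.0409] th 6.4 gap 0.0272 F 30.0 tilt [-0.0001 -0.    ]
units in present axes [ 0.003 -0.014  0.008] turn z units 0.01
units after turn [ 0.003 -0.014  0.008]
```

Release, wait, then rise.

>>> send_rows(
  commands=[
    [0,0,0.01,0,0,0,10],
    [0,0,0,0,0,0,30],
    [0,0,0,0,0,0,40],
    [0,0,0,0,0,0,50],
    [0,0,0,0,0,0,60],
    [0,0,0,0,0,0,60],
    [0,0,0,0,0,0,60],
    [0,0,-0.4,0,0,0,60],
    [0,0,-0.6,0,0,0,60],
    [0,0,-0.6,0,0,0,60],
  ],
)

```text
clock: 6.5
tcp_pos: [0.5415, 0.3265, 0.1212]
ee_rot: [0.666, 0.746, -0.001, -0.0]
ft_force: [1.0, -0.1, -0.7]
finger_gap: 0.06
finger_force: 0.0
```

>>> send_rows(
  commands=[
    [0,0,-0.8,0,0,0,60],
    [0,0,-0.8,0,0,0,60],
    [0,0,-0.3,0,0,0,60],
    [0,0,0,0,0,0.7,60],
    [0,0,0,0,0,0.7,60],
    [0,0,0,0,0,0.7,60],
    [0,0,0,0,0,0.7,60],
    [0,0,0,0,0,0.7,60],
    [0,0,0,0,0,0.7,60],
    [0,0,0,0,0,0,60],
  ],
)

```text
clock: 7.5
tcp_pos: [0.5417, 0.3266, 0.2157]
ee_rot: [0.813, 0.582, -0.0, -0.0]
ft_force: [-0.5, -0.5, 0.4]
finger_gap: 0.06
finger_force: 0.0
```

```bash
python3 go.py .4419 -.067 .20 -18.85
```

```text
t 7.50 tcp [0.5417 0.3266 0.2157] th -18.8 gap 0.0600 F 0.0 tilt [-0.0001  0.    ]
units in present axes [-8.096  0.645  0.314] turn z units 0.01
units after turn [-8.095  0.654  0.314]
```

>>> send_rows(
  commands=[
    [-0.8,0.06,0,0,0,0,60],
    [-0.8,0.06,0,0,0,0,60],
    [-0.8,0.06,0,0,0,0,60],
    [-0.8,0.06,0,0,0,0,60],
    [-0.8,0.06,0,0,0,0,60],
    [-0.8,0.06,0,0,0,0,60],
    [-0.8,0.06,0,0,0,0,60],
    [-0.8,0.06,0,0,0,0,60],
    [-0.8,0.06,0,0,0,0,60],
    [-0.8,0.06,0,0,0,0,60],
  ],
)

```text
clock: 8.5
tcp_pos: [0.4411, -0.0632, 0.216]
ee_rot: [0.812, 0.583, 0.0, 0.0]
ft_force: [-0.3, 0.4, -0.9]
finger_gap: 0.0599
finger_force: 0.0
```

>>> send_rows(
  commands=[
    [0,0,0.3,0,0,0,60],
    [0,0,0,0,0,0,60],
    [0,0,0,0,0,0,60],
  ],
)

```text
clock: 8.8
tcp_pos: [0.4416, -0.0615, 0.2009]
ee_rot: [0.813, 0.583, -0.0, -0.0]
ft_force: [0.2, -0.7, -0.2]
finger_gap: 0.0604
finger_force: 0.0
```

```bash
python3 go.py .4419 -.067 .045 -18.85; python3 snap.py b top; python3 - <<'E'
from meas import *
i=pickle.load(open('top.pkl','rb')); P=cloud(i)
s=np.s_[180:225,135:185]; z=P[s][...,2]; q=P[s]; q=q[(z>.062)&(z<.07)&(q[...,1]<.36)]; print('amber top',len(q),q.mean(0).round(4))
E
```

```text
t 8.80 tcp [ 0.4416 -0.0615  0.2009] th -18.7 gap 0.0604 F 0.0 tilt [-0.0003  0.0004]
units in present axes [-0.103  0.042  3.118] turn z units 0.03
units after turn [-0.102  0.041  3.118]
8.85 [ 0.44192034 -0.06127458  0.20112913] [8.12366273e-01 5.83147483e-01 2.10900739e-04 8.00128870e-05] 0.059936890312860175
amber top 49 [0.5423 0.3276 0.0662]
```

View pics/b_top.png

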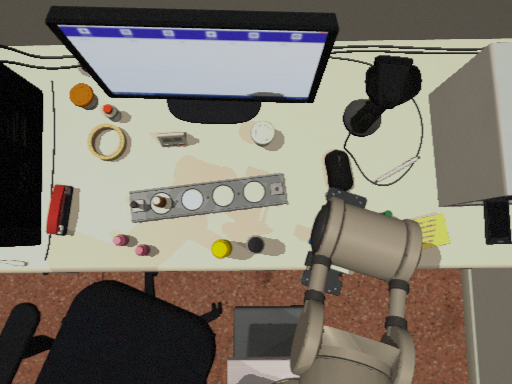

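The amber bottle stands on mark 1 (pixel 159,202), within 2 mm. The arm hides the cartridge at this stage, as expected. Descending on the cartridge.

>>> send_rows(
  commands=[
    [-0.1,0.03,0.3,0,0,0,60],
    [0,0,0.4,0,0,0,60],
    [0,0,0.4,0,0,0,60],
    [0,0,0.4,0,0,0,60],
    [0,0,0.4,0,0,0,60],
    [0,0,0.4,0,0,0,60],
    [0,0,0.4,0,0,0,60],
    [0,0,0.4,0,0,0,60],
    [0,0,0,0,0,0,50],
    [0,0,0,0,0,0,40],
  ],
)

```text
clock: 9.85
tcp_pos: [0.442, -0.0664, 0.0462]
ee_rot: [0.812, 0.583, 0.0, 0.0]
ft_force: [-1.4, -0.1, 0.1]
finger_gap: 0.0486
finger_force: 0.0
```

>>> send_rows(
  commands=[
    [0,0,0,0,0,0,33],
    [0,0,0,0,0,0,25],
    [0,0,0,0,0,0,15],
    [0,0,0,0,0,0,15],
    [0,0,0,0,0,0,15],
    [0,0,0,0,0,0,15],
  ],
)

```text
clock: 10.45
tcp_pos: [0.4421, -0.067, 0.0467]
ee_rot: [0.813, 0.582, 0.001, 0.001]
ft_force: [-0.3, 1.4, 7.1]
finger_gap: 0.0299
finger_force: 29.8
```

```bash
python3 go.py .4419 -.067 .20 -18.85
```

```text
t 10.45 tcp [ 0.4421 -0.067   0.0467] th -18.8 gap 0.0299 F 29.8 tilt [ 0.002  -0.0003]
units in present axes [ 1.000e-03  2.000e-03 -3.066e+00] turn z units 0.02
units after turn [-0.    -0.004 -3.066]
```

>>> send_rows(
  commands=[
    [0,0,-0.3,0,0,0,15],
    [0,0,-0.45,0,0,0,15],
    [0,0,-0.5,0,0,0,15],
    [0,0,-0.5,0,0,0,15],
    [0,0,-0.5,0,0,0,15],
    [0,0,-0.5,0,0,0,15],
    [0,0,-0.3,0,0,-0.7,15],
    [0,0,0,0,0,-0.9,15],
    [0,0,0,0,0,-0.9,15],
    [0,0,0,0,0,-0.9,15],
  ],
)

```text
clock: 11.45
tcp_pos: [0.4413, -0.067, 0.1986]
ee_rot: [0.696, 0.719, 0.0, 0.0]
ft_force: [0.6, 0.0, -0.4]
finger_gap: 0.03
finger_force: 29.8
```

>>> send_rows(
  commands=[
    [0,0,0,0,0,-0.8,15],
    [0,0,0,0,0,0,15],
  ],
)

```text
clock: 11.65
tcp_pos: [0.4413, -0.067, 0.1984]
ee_rot: [0.666, 0.746, 0.0, 0.0]
ft_force: [-0.6, 0.3, 0.2]
finger_gap: 0.0302
finger_force: 29.8
```

```bash
python3 go.py .5495 .2514 .20 6.4
```

```text
t 11.65 tcp [ 0.4413 -0.067   0.1984] th 6.5 gap 0.0302 F 29.8 tilt [ 0.0002 -0.    ]
units in present axes [ 6.083  2.869 -0.031] turn z units 0.01
units after turn [ 6.087  2.86  -0.032]
```

>>> send_rows(
  commands=[
    [0.3,0.2,0,0,0,0,15],
    [0.6,0.3,0,0,0,0,15],
    [0.7,0.3,0,0,0,0,15],
    [0.7,0.3,0,0,0,0,15],
    [0.7,0.3,0,0,0,0,15],
    [0.7,0.3,0,0,0,0,15],
    [0.7,0.3,0,0,0,0,15],
    [0.7,0.3,0,0,0,0,15],
    [0.6,0.3,0,0,0,0,15],
    [0.38,0.26,0,0,0,0,15],
  ],
)

```text
clock: 12.65
tcp_pos: [0.5494, 0.2535, 0.1981]
ee_rot: [0.667, 0.745, 0.0, -0.0]
ft_force: [-0.3, -0.5, -0.4]
finger_gap: 0.0296
finger_force: 29.8
```

>>> send_rows(
  commands=[
    [0,0,0.4,0,0,0,15],
    [0,0,0.6,0,0,0,15],
    [0,0,0.6,0,0,0,15],
    [0,0,0.6,0,0,0,15],
    [0,0,0.2,0,0,0,15],
    [0,0,0,0,0,0,15],
    [0,0,0,0,0,0,15],
  ],
)

```text
clock: 13.35
tcp_pos: [0.5502, 0.2514, 0.0795]
ee_rot: [0.667, 0.745, 0.001, 0.0]
ft_force: [-0.2, 0.0, -0.1]
finger_gap: 0.0299
finger_force: 29.8
```

```bash
python3 go.py .5495 .2514 .0575 6.4
```

```text
t 13.35 tcp [0.5502 0.2514 0.0795] th 6.4 gap 0.0299 F 29.8 tilt [0.0019 0.0007]
units in present axes [ 0.001 -0.015  0.44 ] turn z units 0.00
units after turn [ 0.002 -0.014  0.44 ]
```

>>> send_rows(
  commands=[
    [0,0,0.2,0,0,0,15],
    [0,0,0.15,0,0,0,15],
    [0,0,0.08,0,0,0,15],
    [0,0,0,0,0,0,15],
    [0,0,0,0,0,0,15],
  ],
)

```text
clock: 13.85
tcp_pos: [0.5494, 0.2512, 0.0567]
ee_rot: [0.666, 0.746, 0.0, -0.0]
ft_force: [0.0, 0.3, -0.2]
finger_gap: 0.0298
finger_force: 29.9
```

```bash
python3 go.py .5495 .2514 .057 6.4
```

```text
t 13.85 tcp [0.5494 0.2512 0.0567] th 6.4 gap 0.0298 F 29.9 tilt [0.0001 0.0001]
units in present axes [ 0.004  0.002 -0.006] turn z units 0.01
units after turn [ 0.004  0.002 -0.006]
```

>>> send_rows(
  commands=[
    [0,0,0.02,0,0,0,15],
    [0,0,0,0,0,0,32],
    [0,0,0,0,0,0,40],
    [0,0,0,0,0,0,50],
    [0,0,0,0,0,0,60],
    [0,0,0,0,0,0,60],
    [0,0,0,0,0,0,60],
    [0,0,-0.4,0,0,0,60],
    [0,0,-0.6,0,0,0,60],
    [0,0,-0.6,0,0,0,60],
  ],
)

```text
clock: 14.85
tcp_pos: [0.5491, 0.251, 0.1362]
ee_rot: [0.666, 0.746, -0.001, -0.0]
ft_force: [0.0, -0.6, 0.4]
finger_gap: 0.0599
finger_force: 0.0
```

>>> send_rows(
  commands=[
    [0,0,-0.8,0,0,0,60],
    [0,0,-0.8,0,0,0,60],
    [0,0,-0.4,0,0,0,60],
    [0,0,0,0,0,-0.8,60],
    [0,0,0,0,0,-0.8,60],
    [0,0,0,0,0,-0.8,60],
    [0,0,0,0,0,-0.8,60],
    [0,0,0,0,0,-0.8,60],
    [0,0,0,0,0,-0.2,50],
    [0,0,0,0,0,0,50],
  ],
)

```text
clock: 15.85
tcp_pos: [0.5493, 0.2511, 0.2357]
ee_rot: [0.488, 0.873, -0.0, -0.0]
ft_force: [0.1, 0.1, -0.8]
finger_gap: 0.0513
finger_force: 0.0
```

```bash
python3 go.py .5001 -.2224 .23 32
```

```text
t 15.85 tcp [0.5493 0.2511 0.2357] th 31.6 gap 0.0513 F 0.0 tilt [-0.0001 -0.    ]
units in present axes [-7.553 -5.799  0.114] turn z units -0.07
units after turn [-7.51  -5.854  0.114]
```

>>> send_rows(
  commands=[
    [-0.63,-0.48,0,0,0,0,50],
    [-0.63,-0.48,0,0,0,0,50],
    [-0.63,-0.48,0,0,0,0,50],
    [-0.63,-0.48,0,0,0,0,50],
    [-0.63,-0.48,0,0,0,0,50],
    [-0.63,-0.48,0,0,0,0,50],
    [-0.63,-0.48,0,0,0,0,50],
    [-0.63,-0.48,0,0,0,0,50],
    [-0.63,-0.48,0,0,0,0,50],
    [-0.63,-0.48,0,0,0,0,50],
  ],
)

```text
clock: 16.85
tcp_pos: [0.51, -0.1445, 0.2359]
ee_rot: [0.488, 0.873, 0.0, 0.0]
ft_force: [-0.2, 0.3, 0.8]
finger_gap: 0.0502
finger_force: 0.0
```

>>> send_rows(
  commands=[
    [-0.63,-0.48,0,0,0,0,50],
    [-0.63,-0.52,0,0,0,0,50],
    [0,0,0,0,0,0,50],
    [0,0,0,0,0,0,50],
    [0,0,0,0,0,0,50],
  ],
)

```text
clock: 17.35
tcp_pos: [0.5009, -0.2219, 0.2357]
ee_rot: [0.488, 0.873, 0.0, -0.0]
ft_force: [0.4, -0.5, -0.3]
finger_gap: 0.0498
finger_force: 0.0
```

```bash
python3 go.py .5001 -.2224 .065 32; python3 snap.py c top side; python3 - <<'E'
from meas import *
i=pickle.load(open('top.pkl','rb')); P=cloud(i)
s=np.s_[170:225,150:215]; z=P[s][...,2]; q=P[s]; q=q[(z>.077)&(z<.09)]; print('cart top',len(q),q.mean(0).round(4),cv2.minAreaRect(q[:,:2].astype(np.float32)))
E
```

```text
t 17.35 tcp [ 0.5009 -0.2219  0.2357] th 31.6 gap 0.0498 F 0.0 tilt [-0.0001  0.0006]
units in present axes [-2.000e-03 -2.000e-02  3.414e+00] turn z units -0.06
units after turn [ 0.    -0.019  3.414]
17.45 [ 0.50110606 -0.22157904  0.2358266 ] [ 4.86985887e-01  8.73409825e-01  1.52466679e-04 -7.44996103e-06] 0.049698110537786666
cart top 218 [0.5512 0.2451 0.0816] ((0.5492038130760193, 0.24487735331058502), (0.034597914665937424, 0.04168848693370819), 4.7331767082214355)
```

View pics/c_side.png

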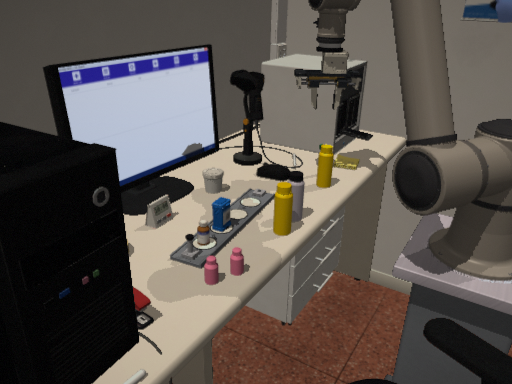

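The side view shows the amber bottle (204,232) and cartridge (221,214) upright on marks 1 and 2, with the cartridge about 2.5 mm off centre. The gripper is above the tube. Descending.

>>> send_rows(
  commands=[
    [0,-0.02,0.4,0,0,0,50],
    [0,0,0.5,0,0,0,50],
    [0,0,0.5,0,0,0,50],
    [0,0,0.5,0,0,0,50],
    [0,0,0.5,0,0,0,50],
    [0,0,0.5,0,0,0,50],
    [0,0,0.4,0,0,0,50],
    [0,0,0.11,0,0,0,50],
    [0,0,0,0,0,0,40],
    [0,0,0,0,0,0,30],
  ],
)

```text
clock: 18.45
tcp_pos: [0.5008, -0.2232, 0.0662]
ee_rot: [0.487, 0.873, 0.0, 0.001]
ft_force: [0.4, -0.1, 1.1]
finger_gap: 0.0381
finger_force: 0.0
```

>>> send_rows(
  commands=[
    [0,0,0,0,0,0,22],
    [0,0,0,0,0,0,16],
    [0,0,0,0,0,0,10],
    [0,0,0,0,0,0,5],
    [0,0,0,0,0,0,5],
    [0,0,0,0,0,0,5],
  ],
)

```text
clock: 19.05
tcp_pos: [0.5005, -0.2237, 0.0659]
ee_rot: [0.488, 0.873, -0.0, 0.001]
ft_force: [-0.1, 0.1, 5.8]
finger_gap: 0.0173
finger_force: 30.0
```

```bash
python3 go.py .5001 -.2224 .2 6.4
```

```text
t 19.05 tcp [ 0.5005 -0.2237  0.0659] th 31.6 gap 0.0173 F 30.0 tilt [ 0.0014 -0.0008]
units in present axes [ 0.022  0.009 -2.682] turn z units 4.21
units after turn [ 0.026 -0.005 -2.682]
```

>>> send_rows(
  commands=[
    [0,0,0,0,0,0,5],
    [0,0,0,0,0,0,5],
  ],
)

```text
clock: 19.25
tcp_pos: [0.5005, -0.2237, 0.0659]
ee_rot: [0.488, 0.873, -0.0, 0.001]
ft_force: [-0.1, -0.9, 5.2]
finger_gap: 0.0171
finger_force: 30.0
```

>>> send_rows(
  commands=[
    [0,0,-0.1,0,0,0,5],
    [0,0,-0.2,0,0,0,5],
    [0,0,-0.4,0,0,0,5],
    [0,0,0,0,0,0,5],
    [0,0,0,0,0,0,5],
  ],
)

```text
clock: 19.75
tcp_pos: [0.5001, -0.2233, 0.1005]
ee_rot: [0.487, 0.873, 0.0, 0.0]
ft_force: [0.4, -0.5, -1.1]
finger_gap: 0.017
finger_force: 30.0
```

```bash
python3 snap.py d side; python3 - <<'E'
import cv2
f=cv2.imread('pics/d_side.png')[60:210,260:400]; cv2.imwrite('pics/d_crop.png',cv2.resize(f,None,fx=4,fy=4,interpolation=cv2.INTER_CUBIC))
E
python3 go.py .5001 -.2224 .2 6.4
```

```text
19.8 [ 0.4997526  -0.22313887  0.09992912] [ 4.87488816e-01  8.73129201e-01  5.92717281e-05 -2.23607875e-04] 0.017686473280348808
t 19.80 tcp [ 0.4998 -0.2231  0.0999] th 31.6 gap 0.0177 F 30.0 tilt [-0.0003  0.0003]
units in present axes [ 0.01   0.013 -2.001] turn z units 4.21
units after turn [ 0.014  0.009 -2.001]
```

View pics/d_crop.png

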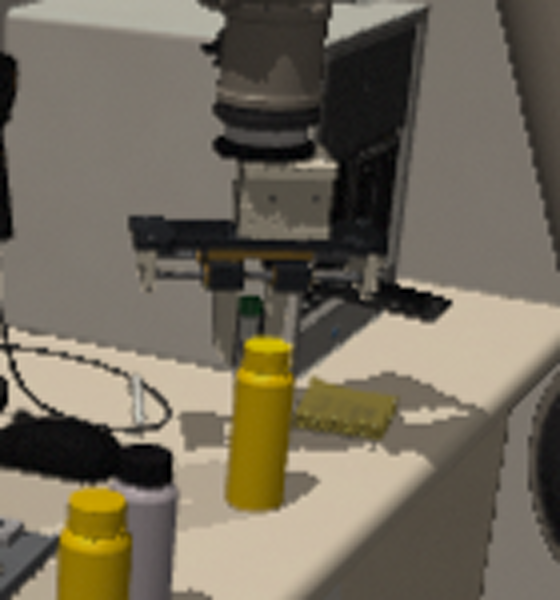

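The crop shows the green-capped tube held upright between the fingers at crop (250,315), with yellow can 2 undisturbed. Carrying it on.

>>> send_rows(
  commands=[
    [0,0,-0.4,0,0,0,5],
    [0,0,-0.5,0,0,0,5],
    [0,0,-0.5,0,0,0,5],
    [0,0,-0.4,0,0,0,5],
    [0,0,-0.2,0,0,0.6,5],
    [0,0,0,0,0,0.8,5],
    [0,0,0,0,0,0.8,5],
    [0,0,0,0,0,0.8,5],
    [0,0,0,0,0,0.8,5],
    [0,0,0,0,0,0.4,5],
  ],
)

```text
clock: 20.8
tcp_pos: [0.4996, -0.223, 0.1991]
ee_rot: [0.667, 0.745, -0.0, -0.001]
ft_force: [-0.4, 0.1, 0.3]
finger_gap: 0.0173
finger_force: 30.0
```

>>> send_rows(
  commands=[
    [0,0,0,0,0,0,5],
  ],
)

```text
clock: 20.9
tcp_pos: [0.4996, -0.2231, 0.1992]
ee_rot: [0.666, 0.746, -0.0, -0.001]
ft_force: [0.1, 0.2, 0.2]
finger_gap: 0.0177
finger_force: 30.0
```

```bash
python3 go.py .5586 .1678 .2 6.4
```

```text
t 20.90 tcp [ 0.4996 -0.2231  0.1992] th 6.4 gap 0.0177 F 30.0 tilt [-0.0016  0.0011]
units in present axes [ 7.636  2.047 -0.009] turn z units 0.01
units after turn [ 7.637  2.043 -0.016]
```

>>> send_rows(
  commands=[
    [0.3,0.1,0,0,0,0,5],
    [0.6,0.15,0,0,0,0,5],
    [0.7,0.2,0,0,0,0,5],
    [0.7,0.2,0,0,0,0,5],
    [0.7,0.2,0,0,0,0,5],
    [0.7,0.2,0,0,0,0,5],
    [0.7,0.2,0,0,0,0,5],
    [0.7,0.2,0,0,0,0,5],
    [0.7,0.2,0,0,0,0,5],
    [0.7,0.2,0,0,0,0,5],
  ],
)

```text
clock: 21.9
tcp_pos: [0.5548, 0.1127, 0.1999]
ee_rot: [0.666, 0.746, -0.0, -0.0]
ft_force: [-0.0, -0.4, -0.3]
finger_gap: 0.0172
finger_force: 30.0
```

>>> send_rows(
  commands=[
    [0.7,0.1,0,0,0,0,5],
    [0.44,0.09,0,0,0,0,5],
    [0,0,0,0,0,0,5],
    [0,0,0.4,0,0,0,5],
    [0,0,0.6,0,0,0,5],
    [0,0,0.6,0,0,0,5],
    [0,0,0.4,0,0,0,5],
    [0,0,0,0,0,0,5],
    [0,0,0,0,0,0,5],
  ],
)

```text
clock: 22.8
tcp_pos: [0.5584, 0.1675, 0.1005]
ee_rot: [0.666, 0.746, -0.0, -0.0]
ft_force: [0.3, -0.4, 0.6]
finger_gap: 0.0174
finger_force: 30.0
```

```bash
python3 go.py .5586 .1678 .0765 6.4; python3 snap.py e side; python3 - <<'E'
import cv2
f=cv2.imread('pics/e_side.png')[140:270,170:320]; cv2.imwrite('pics/e_crop.png',cv2.resize(f,None,fx=4,fy=4,interpolation=cv2.INTER_CUBIC))
E
```

```text
t 22.80 tcp [0.5584 0.1675 0.1005] th 6.5 gap 0.0174 F 30.0 tilt [-0.0003 -0.    ]
units in present axes [0.005 0.004 0.481] turn z units 0.01
units after turn [0.005 0.004 0.481]
22.85 [0.55903597 0.16761613 0.1013347 ] [6.66230091e-01 7.45745822e-01 6.27681460e-04 4.91101004e-04] 0.017332470785926472
```

View pics/e_crop.png

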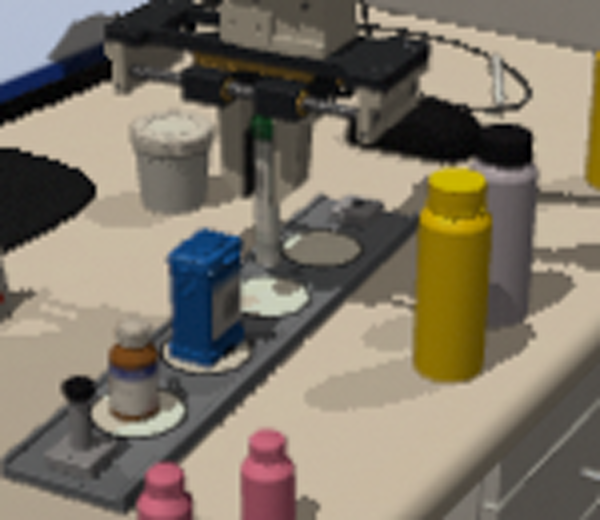

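The tube hangs vertical above mark 3 at crop (268,210), and the cartridge and bottle stand well. Lowering and releasing.

>>> send_rows(
  commands=[
    [0,0,0.2,0,0,0,5],
    [0,0,0.15,0,0,0,5],
    [0,0,0.1,0,0,0,5],
    [0,0,0.02,0,0,0,5],
    [0,0,0,0,0,0,5],
    [0,0,0,0,0,0,5],
  ],
)

```text
clock: 23.45
tcp_pos: [0.5586, 0.1678, 0.0769]
ee_rot: [0.666, 0.746, 0.0, 0.0]
ft_force: [0.5, 0.3, 1.1]
finger_gap: 0.0172
finger_force: 30.0
```

```bash
python3 go.py .5586 .1678 .076 6.4
```

```text
t 23.45 tcp [0.5586 0.1678 0.0769] th 6.5 gap 0.0172 F 30.0 tilt [0.0004 0.0002]
units in present axes [ 0.001 -0.001  0.018] turn z units 0.01
units after turn [ 0.001 -0.001  0.018]
```

>>> send_rows(
  commands=[
    [0,0,0.02,0,0,0,5],
    [0,0,0,0,0,0,5],
    [0,0,0,0,0,0,20],
    [0,0,0,0,0,0,25],
    [0,0,0,0,0,0,35],
    [0,0,0,0,0,0,50],
    [0,0,0,0,0,0,60],
    [0,0,0,0,0,0,60],
    [0,0,-0.3,0,0,0,70],
    [0,0,-0.6,0,0,0,70],
  ],
)

```text
clock: 24.45
tcp_pos: [0.5569, 0.1674, 0.119]
ee_rot: [0.666, 0.746, -0.002, -0.002]
ft_force: [0.7, 0.1, 0.9]
finger_gap: 0.0674
finger_force: 0.0
```

>>> send_rows(
  commands=[
    [0,0,-0.6,0,0,0,75],
    [0,0,-0.6,0,0,0,75],
    [0,0,-0.6,0,0,0,75],
    [0,0,0,0,0,0,75],
    [0,0,0,0,0,0,75],
  ],
)

```text
clock: 24.95
tcp_pos: [0.5585, 0.1677, 0.2111]
ee_rot: [0.666, 0.746, 0.0, 0.0]
ft_force: [-0.1, 0.1, -0.2]
finger_gap: 0.075
finger_force: 0.0
```

```bash
python3 go.py .4344 .0876 .21 6.4
```

```text
t 24.95 tcp [0.5585 0.1677 0.2111] th 6.4 gap 0.0750 F 0.0 tilt [0.0011 0.0003]
units in present axes [-1.314 -2.647  0.018] turn z units 0.01
units after turn [-1.316 -2.646  0.021]
```

>>> send_rows(
  commands=[
    [-0.22,-0.44,0,0,0,0,75],
    [-0.22,-0.44,0,0,0,0,75],
    [-0.22,-0.44,0,0,0,0,75],
    [-0.22,-0.44,0,0,0,0,75],
    [-0.22,-0.44,0,0,0,0,75],
    [-0.22,-0.44,0,0,0,0,75],
    [0,0,0,0,0,0,75],
    [0,0,0,0,0,0,75],
    [0,0,0,0,0,0,75],
  ],
)

```text
clock: 25.85
tcp_pos: [0.4352, 0.0876, 0.2103]
ee_rot: [0.666, 0.746, -0.0, -0.0]
ft_force: [-0.7, -0.6, 1.2]
finger_gap: 0.0749
finger_force: 0.0
```

```bash
python3 go.py .4344 .0876 .085 6.4
```

```text
t 25.85 tcp [0.4352 0.0876 0.2103] th 6.4 gap 0.0749 F 0.0 tilt [-0.0004  0.0002]
units in present axes [ 2.000e-03 -1.500e-02  2.505e+00] turn z units 0.01
units after turn [ 0.003 -0.016  2.505]
```

>>> send_rows(
  commands=[
    [0,-0.01,0.4,0,0,0,75],
    [0,0,0.5,0,0,0,75],
    [0,0,0.5,0,0,0,75],
    [0,0,0.5,0,0,0,75],
    [0,0,0.35,0,0,0,75],
    [0,0,0.2,0,0,0,75],
    [0,0,0,0,0,0,65],
    [0,0,0,0,0,0,55],
    [0,0,0,0,0,0,48],
    [0,0,0,0,0,0,44],
  ],
)

```text
clock: 26.85
tcp_pos: [0.4348, 0.0873, 0.089]
ee_rot: [0.666, 0.746, 0.001, 0.001]
ft_force: [-1.3, -0.6, -0.2]
finger_gap: 0.0476
finger_force: 0.2
```

>>> send_rows(
  commands=[
    [0,0,0,0,0,0,35],
    [0,0,0,0,0,0,25],
    [0,0,0,0,0,0,25],
    [0,0,0,0,0,0,25],
    [0,0,0,0,0,0,25],
  ],
)

```text
clock: 27.35
tcp_pos: [0.4346, 0.0873, 0.0887]
ee_rot: [0.666, 0.746, 0.0, 0.0]
ft_force: [-1.2, 0.1, 5.7]
finger_gap: 0.0431
finger_force: 29.9
```

```bash
python3 go.py .5676 .0886 .14 6.4
```

```text
t 27.35 tcp [0.4346 0.0873 0.0887] th 6.4 gap 0.0431 F 29.9 tilt [0.0012 0.0001]
units in present axes [-0.273  2.647 -1.022] turn z units 0.01
units after turn [-0.27   2.646 -1.025]
```

>>> send_rows(
  commands=[
    [0,0,-0.2,0,0,0,25],
    [0,0,-0.4,0,0,0,25],
    [0,0,-0.4,0,0,0,25],
    [-0.03,0.2,0,0,0,0,25],
    [-0.04,0.4,0,0,0,0,25],
    [-0.04,0.5,0,0,0,0,25],
    [-0.04,0.5,0,0,0,0,25],
    [-0.04,0.5,0,0,0,0,25],
    [-0.04,0.35,0,0,0,0,25],
    [-0.04,0.2,0,0,0,0,25],
  ],
)

```text
clock: 28.35
tcp_pos: [0.5687, 0.0886, 0.1372]
ee_rot: [0.666, 0.746, -0.0, -0.0]
ft_force: [-0.3, -0.2, -0.5]
finger_gap: 0.043
finger_force: 29.9
```

>>> send_rows(
  commands=[
    [0,0,0,0,0,0,25],
    [0,0,0,0,0,0,25],
    [0,0,0.2,0,0,0,25],
    [0,0,0.2,0,0,0,25],
    [0,0,0,0,0,0,25],
    [0,0,0,0,0,0,25],
  ],
)

```text
clock: 28.95
tcp_pos: [0.5669, 0.0888, 0.1178]
ee_rot: [0.666, 0.746, -0.0, -0.0]
ft_force: [-0.1, 0.3, -0.5]
finger_gap: 0.0433
finger_force: 29.9
```

```bash
python3 go.py .5676 .0886 .0995 6.4
```

```text
t 28.95 tcp [0.5669 0.0888 0.1178] th 6.5 gap 0.0433 F 29.9 tilt [-0.0011  0.    ]
units in present axes [-0.005  0.014  0.366] turn z units 0.01
units after turn [-0.005  0.013  0.366]
```

>>> send_rows(
  commands=[
    [0,0,0.2,0,0,0,25],
    [0,0,0.12,0,0,0,25],
    [0,0,0.04,0,0,0,25],
    [0,0,0,0,0,0,25],
    [0,0,0,0,0,0,25],
  ],
)

```text
clock: 29.45
tcp_pos: [0.5675, 0.0887, 0.1003]
ee_rot: [0.666, 0.746, 0.0, 0.0]
ft_force: [-0.6, -0.1, -1.0]
finger_gap: 0.0436
finger_force: 29.9
```

```bash
python3 go.py .5676 .0886 .0985 6.4
```

```text
t 29.45 tcp [0.5675 0.0887 0.1003] th 6.4 gap 0.0436 F 29.9 tilt [0.0002 0.0001]
units in present axes [-0.003  0.001  0.036] turn z units 0.01
units after turn [-0.003  0.001  0.036]
```

>>> send_rows(
  commands=[
    [0,0,0.03,0,0,0,25],
    [0,0,0,0,0,0,25],
    [0,0,0,0,0,0,47],
    [0,0,0,0,0,0,55],
    [0,0,0,0,0,0,65],
    [0,0,0,0,0,0,75],
    [0,0,0,0,0,0,75],
    [0,0,-0.3,0,0,0,75],
    [0,0,-0.6,0,0,0,75],
    [0,0,-0.6,0,0,0,75],
  ],
)

```text
clock: 30.45
tcp_pos: [0.567, 0.0887, 0.1741]
ee_rot: [0.666, 0.746, -0.0, -0.001]
ft_force: [0.6, 0.6, 0.9]
finger_gap: 0.0752
finger_force: 0.0
```

>>> send_rows(
  commands=[
    [0,0,-0.6,0,0,0,75],
    [0,0,-0.6,0,0,0,75],
    [-0.8,0,0,0,0,0,75],
    [-0.8,0,0,0,0,0,75],
    [-0.8,0,0,0,0,0,75],
    [-0.8,0,0,0,0,0,75],
    [-0.8,0,0,0,0,0,75],
    [-0.8,0,0,0,0,0,75],
    [0,0,0,0,0,0,75],
    [0,0,0,0,0,0,75],
  ],
)

```text
clock: 31.45
tcp_pos: [0.5941, -0.1505, 0.2333]
ee_rot: [0.667, 0.745, 0.0, -0.0]
ft_force: [-0.4, 0.8, 0.2]
finger_gap: 0.0753
finger_force: 0.0
```

```bash
python3 snap.py f top side; python3 - <<'E'
from meas import *
i=pickle.load(open('top.pkl','rb')); P=cloud(i)
x0,y0,a=.5543,.2077,.1112; c,s=np.cos(a),np.sin(a)
for n,m,zt in [('amber',(.5411,.3267),.066),('cart',(.5499,.2474),.083),('tube',(.5586,.1678),.112),('can',(.5676,.0886),.137)]:
    q=P[(abs(P[...,2]-zt)<.006)&(np.hypot(P[...,0]-m[0],P[...,1]-m[1])<.035)]
    d=q.mean(0)[:2]-m; print(n,len(q),q.mean(0).round(4),'err x,y mm',(np.array([c*d[0]+s*d[1],-s*d[0]+c*d[1]])*1000).round(1))
for n,m in [('cup',(.7101,.0662)),('timer',(.7072,.2966))]:
    q=P[(abs(P[...,2]-.062)<.01)&(abs(P[...,0]-m[0])<.05)&(abs(P[...,1]-m[1])<.05)]; print(n,q.mean(0).round(4))
cv2.imwrite('pics/f_crop.png',cv2.resize(pickle.load(open('side.pkl','rb'))['frame'][140:270,150:320,::-1],None,fx=4,fy=4,interpolation=cv2.INTER_CUBIC))
E
```

```text
31.55 [ 0.5942095  -0.14876585  0.2336391 ] [ 6.65967712e-01  7.45980472e-01  1.44486755e-04 -3.46788403e-04] 0.07524359442045381
amber 52 [0.5426 0.3271 0.0662] err x,y mm [1.6 0.2]
cart 225 [0.5512 0.245  0.0817] err x,y mm [ 1.  -2.5]
tube 49 [0.5586 0.1681 0.1119] err x,y mm [-0.   0.4]
can 185 [0.5675 0.0892 0.1368] err x,y mm [-0.1  0.6]
cup [0.71   0.0661 0.0606]
timer [0.7065 0.2973 0.0603]
```

View pics/f_crop.png

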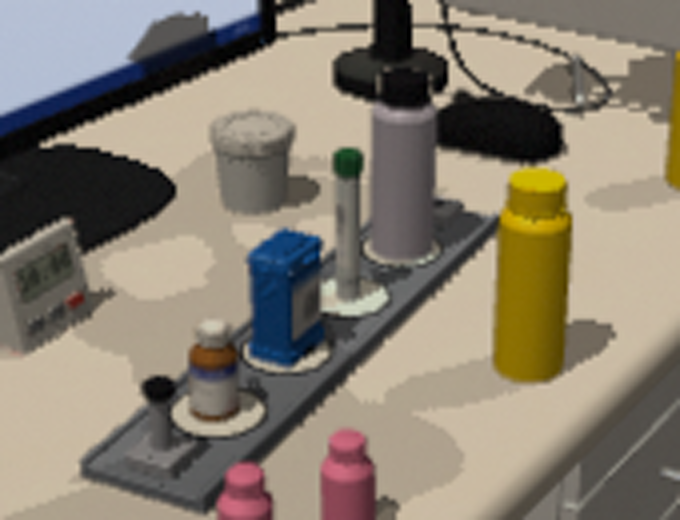

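From the post outward, the four stand upright on their marks: bottle (213,370), cartridge (287,300), tube (347,225) and canister (403,170). Each is within 3 mm, and the cup and timer have not moved. Handing in.

```bash
python3 -c "
from workcell import manip
print(manip.hand_in())"
```

```text
the job is handed in; nothing more can be done
None
```

All four containers stand upright on their marks in height order from the post, each measured within about 3 mm of centre, with the cup and timer unmoved; the job was handed in at about 32 s, and no verdict came back.

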